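# Uncap the recipe camera and hold it up at the second stop

## Robot

A 6-joint arm with a two-finger parallel gripper is mounted at the origin on a cart in front of the work surface, level with it; the furniture and walls round the work are solid. World frame = base frame: x ahead of the robot, y to its left, z up, the work surface at z = 0. Lengths are in m, angles in rad, forces in N, time in s.
With the tool pointing down it reaches from about 0.3 to 0.775 m from the base axis. Payload 14.6 kg.
Tool frame: the origin (TCP) lies midway between the tips of the shut fingers; the grasp point (between the pads) lies bot.grasp_offset behind it (bot.grasp_offset is the distance from the TCP to the grasp point, in m); z points along the fingers, y is the line along which they close (so a half turn about z gives the same grasp; the last joint's range is limited). The gripper opens to 85 mm and grips with 20 to 120 N. Pads are 22 mm wide; open, the fingers measure 114 mm over their backs; the gripper's body (76 mm by 85 mm) begins 54 mm behind the grasp point. The pads swing forward as they close: fully open they stand 13 mm farther back than shut.
Start: joints at [1.186, 0.3, 1.521, -0, 1.321, -0.067], TCP at [0.172, 0.522, 0.202] pointing down, gripper open.
Joint ranges: [-3.03, 3.03], [-0.79, 2.21], [0.23, 2.52], [-1.04, 4.18], [0, 3.07], [-2.55, 2.55]. Speed limits (rad/s): [2.22, 2.22, 2.57, 3.14, 3.14, 3.14].

## Interface

Orientations are given as a unit quaternion [w, x, y, z].
In Python, from bench import bot, grab_frame, order gives the robot as it stands.
- The arm moves only by the shell command python3 -m jog 'ROWS' [FORCE]. ROWS is a JSON object of lists of equal length, an entry for each row: "xyz": the shift along the world's x, y, z in mm, a list of three; "rotation": the turn, a rotation vector about the world's x, y, z in degrees, a list of three; "fingers": the finger opening in mm, from 0 to 85.4. In form: {"xyz": [[tx, ty, tz], ...], "rotation": [[wx, wy, wz], ...], "fingers": [fingers, ...]}. A call has 1 to 10 rows; each row is the pose to reach, as a shift and turn from the pose commanded when the call began; what a row does not reach only later rows make up. A row lasts 1/8 s, in which the tool goes at most 62.5 mm and 10.7 degrees, less where a joint would pass 70% of its speed; a pose out of reach is approached as far as the arm can. A call with a gripper value outside its range is refused whole. The fingers move at their own pace and stop on an object; FORCE is the grip in N (left out, the last holds). Time passes only in rows, so rows that repeat a pose let the fingers close. It gives the time, the measured TCP pose, the force, the opening and the grip force at its end, in the units of the state.
- bot.state(): the state, without advancing time (a new reading comes with each control period).
- grab_frame(name): name is "side" or "top" or "wrist"; returns a dict with "pixels" (384x512x3 uint8, red, green, blue), "vertical_fov" (degrees; the focal length in pixels is half the picture's height over the tangent of half this angle, whatever the lens; pixels are square), "cx", "cy" (the principal point, pixels), "k1" (the pictures are not rectified: a ray, as slopes to the right and down, at radius r is drawn at 1 + k1 r^2 times it, then the intrinsics apply), "cam_to_world" (4x4, takes a point from camera to world coordinates). Camera axes: x right, y down, z forward; pixel columns grow to the right and rows downward; lengths in m; the calibration is good to about 2 mm. A picture is of the moment at which its call begins. There is no depth.
- order.close_job(): hands the job in; it is judged then, once.
The state is a dict: "time_s": time; "qpos": joint angles; "joint_velocities": joint speeds; "effort": joint torques, N m; "position": TCP position; "eef_rot": TCP orientation; "contact_force": force on the tool from outside, world axes, zero at the start; "wrist_torque": the same for the moment, N m; "gripper_width": finger opening in m; "finger_force": force on a finger pad.
Only numpy, scipy, OpenCV 4.12 (cv2) and the standard library are available. Lean on these libraries where they do the work, as an engineer would, in place of code of your own. Each camera call takes 0.05 s, during which the arm holds its last target. There are 200 camera calls.

## Task

Get the little camera on its telescopic stand ready for an overhead cooking shot: lift the dust cap off it and drop the cap into the wire basket, then push the stand's release button all the way down (it stays down), and after that pull the camera straight up, past the first stop, until it is fully out at the second stop. Springs draw the camera back down if it is let go, so finish the job still gripping it there, fully extended. Leave the cup, the toothpick jar and the salt shaker where they stand.

Things in the scene. Friction and masses are not known exactly. Their poses are not given: they have to be found in the camera images.
- cap_knob (a point): Middle of the knob on the loose dust cap: a grey plastic cup upside down over the camera, 58 mm diameter, 65 mm tall, with a round knob 22 mm diameter, 36 mm high on top; 101 mm in all, 3 mm wall, about 45 g. The point is on the axis, 90 mm above its rim. The rim stands loosely on the stand's collar, 100 mm above the surface; the cap lifts straight up, clear of the camera after 55 mm.
- cap_center (a point): Centre of the same dust cap, on its axis, 50.5 mm above its rim.
- dust_cap: The dust cap itself; origin at the centre of its rim (its underside), z up along its axis.
- basket_in (a point): Centre of the inner floor of the steel wire basket, 3 mm above the work surface. The basket is open at the top, fixed, 150 mm along its own x, 130 mm along its own y, 60 mm high, walls of 5 mm wire. x and y are the basket's axes.
- release_top (a point): Centre of the top face of the release button: round, grey, 22 mm diameter, 9 mm proud of the black lug on the -x side of the camera stand, 60 mm from the column's axis, top 109 mm above the work surface. Pushed straight down. Axes are the stand's: x from button to column, z up.
- release (a joint): Travel of the release button in m: 0 up (locked), 0.006 fully down (unlocked). It has no return spring: about 3 N move it and it stays where it is pushed.
- camera_center (a point): Centre of the camera, a black block 26 (x) x 30 (y) x 36 mm high, on top of the telescope; 6 mm lens stub on its -x face; grip the flat faces to +y and -y, 30 mm apart. Axes are the stand's: x from button to column, y sideways, z up. 134 mm above the work surface when down (90 mm more at the second stop); below it is a 64 mm wide collar, its top at 100 mm.
- camera: The same camera, fixed on the inner tube; origin at the middle of the camera's underside.
- inner_tube (a joint): How far the inner tube with the camera is drawn out of the middle tube, in m: 0 down, 0.045 at its stop (first stop). A spring pulls it back, with about 3 to 4 N (weight and friction included).
- middle_tube (a joint): How far the middle tube is drawn out of the outer column, in m: 0 down, 0.045 at its stop (second stop). It follows only when the inner tube has come to its own stop and one pulls on with about 6 to 8 N. A spring pulls it back when let go. Locked, like the inner tube, until the button is down.
- salt: Glass salt shaker with grey top, 44 mm diameter, 90 mm tall, standing loose between the stand and the basket; origin under its centre. To be left alone.
- toothpicks: Small clear jar of toothpicks, 37 mm diameter, 68 mm tall, loose nearer the robot between the stand and the basket; origin under its centre. To be left alone.
- cup: Small white cup standing upside down, 59 x 83 x 52 mm with its handle, loose at the right side; origin under its centre. To be left alone.

How it is judged:
By the outcome, as a careful person would: the job done as asked, in the order asked, and still so for the second after the job is handed in, while the arm keeps its last pose, push and grip.
It also fails if it takes over 59 s, if anything falls off the work surface, if the arm or the gripper's body presses on something with over 40 N, if the wrist force passes 120 N, or if a joint passes its speed limit or range.

## Working session

There is one attempt and no reset: what is moved stays moved. The work goes in short steps, Python scripts to look and compute and a shell command to move; the robot and the scene stay as the last step left them, time stands still between calls to the robot, and variables do not carry over. Pictures are saved under pics/ and viewed, at most 10 in all, crops included, and the job is handed in when it is done.

```bash
mkdir -p pics; cat > h.py <<'E'
import numpy as np, cv2
from bench import bot, grab_frame, order
def K(f):
    h,w=f["pixels"].shape[:2]; fl=h/2/np.tan(np.radians(f["vertical_fov"])/2); return fl
def ray(f,u,v):
    fl=K(f); d=np.array([(u-f["cx"])/fl,(v-f["cy"])/fl]); k=f["k1"]; p=d.copy()
    for _ in range(30): p=d/(1+k*(p@p))
    T=np.array(f["cam_to_world"]); r=T[:3,:3]@np.array([p[0],p[1],1.]); return T[:3,3],r/np.linalg.norm(r)
def plane(f,u,v,z):
    o,r=ray(f,u,v); return o+r*(z-o[2])/r[2]
def tri(a,b):
    A=np.zeros((3,3));c=np.zeros(3)
    for o,r in (a,b):
        P=np.eye(3)-np.outer(r,r);A+=P;c+=P@o
    return np.linalg.solve(A,c)
def save(f,n,box=None,s=1):
    im=f["pixels"][:,:,::-1]
    if box: im=im[box[1]:box[3],box[0]:box[2]]
    cv2.imwrite("pics/"+n+".png",cv2.resize(im,None,fx=s,fy=s,interpolation=cv2.INTER_CUBIC))
E
python3 - <<'E'
from h import *
import pickle
F={n:grab_frame(n) for n in("side","top")}
pickle.dump(F,open("f0.pkl","wb"))
for n in F: save(F[n],n+"0",None,1.5); print(n,np.round(F[n]["cam_to_world"],3),F[n]["k1"],K(F[n]))
print(bot.grasp_offset,bot.state())
E
```

```text
side [[ 0.911 -0.259  0.321  0.129]
 [-0.412 -0.593  0.692 -0.87 ]
 [ 0.011 -0.762 -0.647  0.902]
 [ 0.     0.     0.     1.   ]] -0.13992564541572106 493.2606387507596
top [[-0.01  -0.992  0.122  0.386]
 [-1.     0.011  0.009 -0.065]
 [-0.01  -0.122 -0.992  0.984]
 [ 0.     0.     0.     1.   ]] -0.07296349736210188 383.43677407319683
0.0187 {'time_s': 0.1, 'qpos': array([ 1.18637084e+00,  3.00458023e-01,  1.52149504e+00, -1.35405949e-05,
        1.32071211e+00, -6.66182089e-02]), 'joint_velocities': array([ 0.00141214, -0.0013616 , -0.00147729,  0.00075577, -0.00138429,
        0.00049353]), 'effort': array([ 1.22565012e-03, -5.44379389e+01, -3.62369835e+01, -7.61205797e-05,
        3.06341120e-03, -7.65751111e-05]), 'position': array([0.17179407, 0.52223472, 0.2011649 ]), 'eef_rot': array([-1.13522793e-04,  1.58234071e-01,  9.87401484e-01, -5.24145920e-04]), 'contact_force': array([-0.34598813, -0.12377099,  0.25444659]), 'wrist_torque': array([0.01573528, 0.07487514, 0.03377145]), 'finger_force': 0.0, 'gripper_width': 0.08500682665067845}
```

View pics/top0.png

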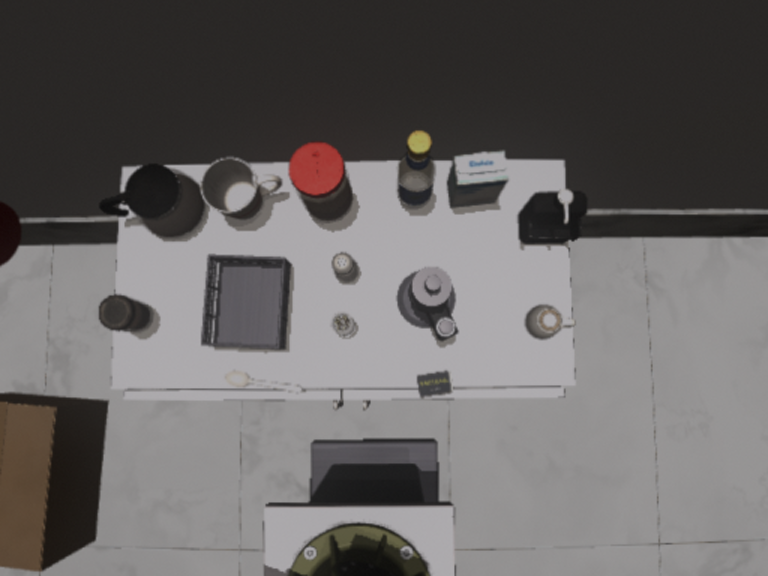

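View pics/side0.png

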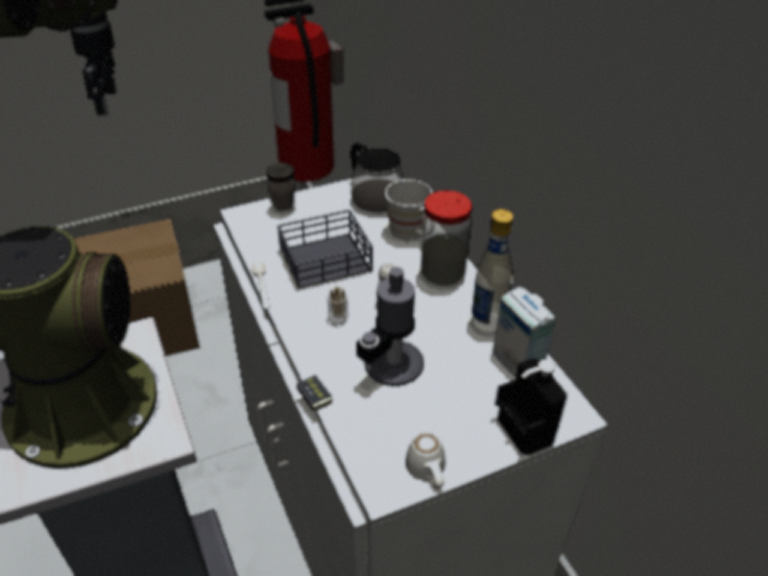

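The top view shows the capped stand (knob at about 432,282 and button at 446,326 in the 1.5x picture). The basket spans about 203–291 × 255–350, with salt at 344,265 and the jar at 343,325. In the side view the knob is at 396,278 and the button at 370,342.

```bash
python3 - <<'E'
from h import *
import pickle
F=pickle.load(open("f0.pkl","rb"))
t,s=F["top"],F["side"]
a=cv2.resize(t["pixels"][165:240,255:320,::-1],None,fx=6,fy=6,interpolation=cv2.INTER_CUBIC)
b=cv2.resize(s["pixels"][175:260,230:295,::-1],None,fx=6,fy=6,interpolation=cv2.INTER_CUBIC)
im=np.zeros((510,780,3),np.uint8);im[:450,:390]=a;im[:,390:]=b
cv2.imwrite("pics/c.png",np.clip(im*1.5,0,255).astype(np.uint8))
c=lambda x,y:(x/1.5,y/1.5)
p=lambda f,x,y,z:np.round(plane(f,*c(x,y),z),3)
print("knobtop",p(t,432,282,.201),p(s,396,272,.201))
print("button",p(t,446,326,.109),p(s,370,342,.109))
print("salt top",p(t,344,260,.09),"jar",p(t,343,322,.068),"cup",p(t,545,320,.052))
for q in [(210,256),(291,259),(287,350),(203,346)]: print("basket rim",p(t,*q,.06))
E
```

```text
knobtop [ 0.495 -0.117  0.201] [ 0.494 -0.122  0.201]
button [ 0.44  -0.143  0.109] [ 0.438 -0.156  0.109]
salt top [0.547 0.014 0.09 ] jar [0.45  0.017 0.068] cup [ 0.451 -0.31   0.052]
basket rim [0.562 0.238 0.06 ]
basket rim [0.555 0.103 0.06 ]
basket rim [0.407 0.108 0.06 ]
basket rim [0.414 0.245 0.06 ]
```

View pics/c.png

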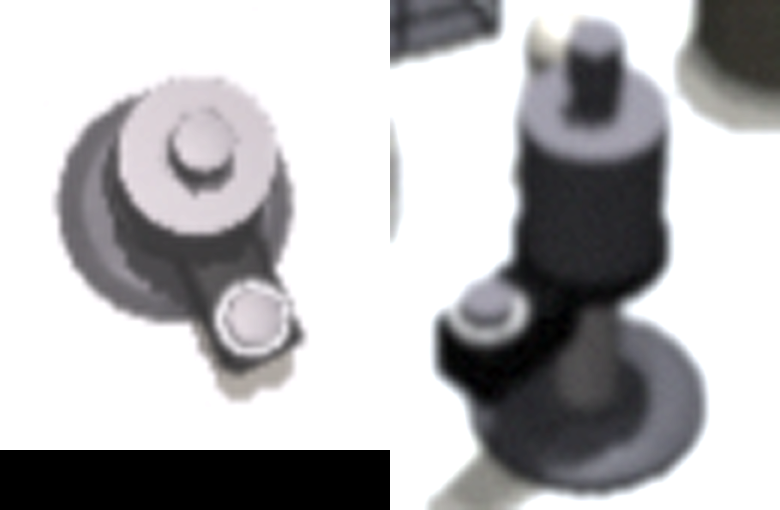

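The zoom shows the knob top at crop (203,141) and the button at (254,316) in the top view. In the side view they are at (596,36) and (488,300).

```bash
python3 - <<'E'
from h import *
import pickle
F=pickle.load(open("f0.pkl","rb"))
t,s=F["top"],F["side"]
T=lambda x,y:(255+(x+.5)/6-.5,165+(y+.5)/6-.5)
S=lambda x,y:(230+(x-390+.5)/6-.5,175+(y+.5)/6-.5)
r=lambda x:np.round(x,4)
print("knob",r(plane(t,*T(203,141),.201)),r(plane(s,*S(596,36),.201)),r(tri(ray(t,*T(203,141)),ray(s,*S(596,36)))))
print("cap",r(plane(t,*T(198,156),.165)),r(plane(s,*S(594,112),.165)))
print("btn",r(plane(t,*T(254,316),.109)),r(plane(s,*S(488,300),.109)),r(tri(ray(t,*T(254,316)),ray(s,*S(488,300)))))
E
```

```text
knob [ 0.4945 -0.1179  0.201 ] [ 0.4952 -0.12    0.201 ] [ 0.4953 -0.1182  0.1994]
cap [ 0.4941 -0.1184  0.165 ] [ 0.4946 -0.1214  0.165 ]
btn [ 0.4399 -0.1422  0.109 ] [ 0.4406 -0.1454  0.109 ] [ 0.4408 -0.1427  0.1063]
```

```bash
python3 -m jog '{"xyz":[[0,0,60],[60,-60,100],[100,-120,100],[130,-180,100],[160,-240,100],[190,-300,100],[220,-360,100],[250,-420,100],[270,-480,100],[290,-530,100]],"rotation":[[0,0,-10],[0,0,-20],[0,0,-30],[0,0,-40],[0,0,-50],[0,0,-60],[0,0,-70],[0,0,-80],[0,0,-90],[0,0,-100]],"fingers":[85,85,85,85,85,70,60,60,60,60]}' 40; python3 -c "
from h import *
s=bot.state();print(s['position'],s['qpos'])"
```

```text
time_s: 1.35
position: [0.4424, 0.0389, 0.3016]
eef_rot: [-0.0, 0.86, 0.511, 0.0]
contact_force: [1.1, 0.8, -0.1]
gripper_width: 0.0599
finger_force: 0.0
[0.44240844 0.03893663 0.3015908 ] [ 5.22595648e-03 -3.21143797e-03  1.63794086e+00  8.80005600e-05
  1.50687963e+00  5.03332957e-01]
```

```bash
python3 -m jog '{"xyz":[[10,-40,0],[20,-70,0],[25,-90,0],[32,-111,0],[32,-111,0],[32,-111,0]],"rotation":[[0,0,-10],[0,0,-20],[0,0,-30],[0,0,-38],[0,0,-38],[0,0,-38]],"fingers":[60,60,60,60,60,60]}'; python3 - <<'E'
from h import *
f=grab_frame("wrist"); save(f,"w1",None,1.2); print(np.round(f["cam_to_world"],3),K(f),f["k1"])
fl=K(f);T=np.array(f["cam_to_world"])
for P in ([.4945,-.1187,.201],[.440,-.1427,.109]):
    q=np.linalg.inv(T)@np.array(P+[1]);x=q[:2]/q[2];x=x*(1+f["k1"]*(x@x))*fl+[f["cx"],f["cy"]];print(x*1.2)
E
```

```text
time_s: 2.1
position: [0.4739, -0.0696, 0.3015]
eef_rot: [-0.0, 0.978, 0.207, -0.0]
contact_force: [-0.3, 0.5, -0.7]
gripper_width: 0.0601
finger_force: 0.0
[[ 0.406 -0.865 -0.295  0.55 ]
 [-0.914 -0.384 -0.131 -0.036]
 [-0.     0.323 -0.946  0.474]
 [ 0.     0.     0.     1.   ]] 284.46616931793875 -0.0120042426172618
[369.45837944 220.2403129 ]
[352.02718927 246.14954879]
```

View pics/w1.png

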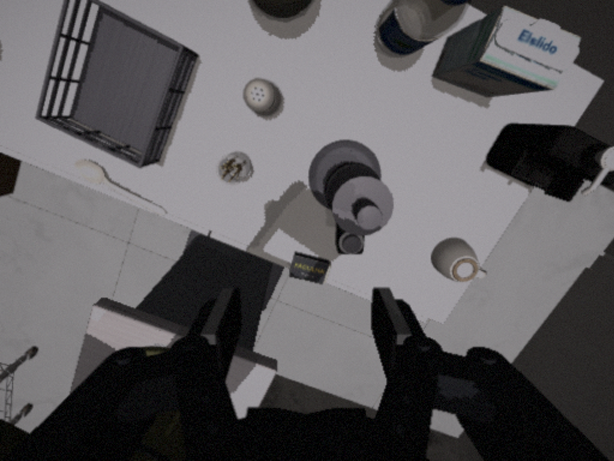

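The wrist view shows the knob top at about (369,212) and the button at (351,242), within about 5 mm of my estimates. I'll move above the knob and recheck from there.

```bash
python3 -m jog '{"xyz":[[10,-25,0],[20,-49,-10],[20,-49,-10],[20,-49,-10],[20,-49,-10]],"rotation":[[0,0,0],[0,0,0],[0,0,0],[0,0,0],[0,0,0]],"fingers":[60,60,60,60,60]}'; python3 - <<'E'
from h import *
f=grab_frame("wrist"); save(f,"w2",None,1.2); import pickle; pickle.dump(f,open("w2.pkl","wb"))
s=bot.state(); print(s["position"],s["eef_rot"],s["joint_velocities"].round(3))
fl=K(f);T=np.array(f["cam_to_world"])
for P in ([.4945,-.1187,.201],[.440,-.1427,.109]):
    q=np.linalg.inv(T)@np.array(P+[1]);x=q[:2]/q[2];x=x*(1+f["k1"]*(x@x))*fl+[f["cx"],f["cy"]];print(x*1.2)
E
```

```text
time_s: 2.78
position: [0.494, -0.1182, 0.2922]
eef_rot: [0.0, 0.978, 0.207, 0.0]
contact_force: [-1.1, -0.7, -0.2]
gripper_width: 0.0599
finger_force: 0.0
[ 0.4940522  -0.11832437  0.29213408] [1.41794433e-04 9.78404655e-01 2.06698321e-01 3.38147526e-04] [-0.001  0.004 -0.002 -0.     0.001  0.001]
[306.43215187 222.13582328]
[306.09281494 248.23527256]
```

View pics/w2.png

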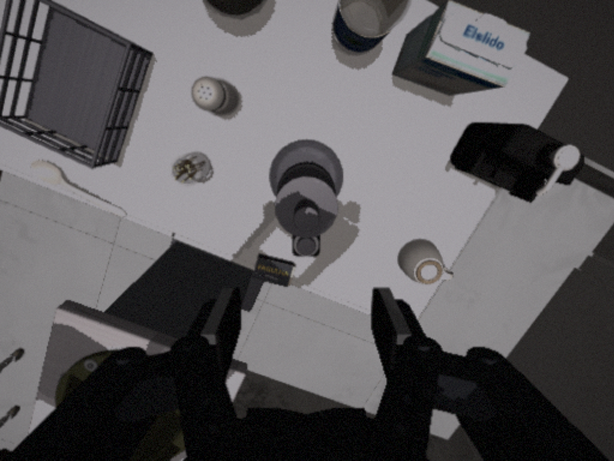

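The knob top is at about (308,213) in the gripper's shadow and the button at (306,244). I'll zoom in on the stand.

```bash
python3 - <<'E'
from h import *
import pickle
f=pickle.load(open("w2.pkl","rb"))
im=cv2.resize(f["pixels"][110:220,215:300,::-1],None,fx=5,fy=5,interpolation=cv2.INTER_CUBIC)
cv2.imwrite("pics/w2c.png",np.clip(im*1.8,0,255).astype(np.uint8))
E
```

```text
(no output)
```

View pics/w2c.png

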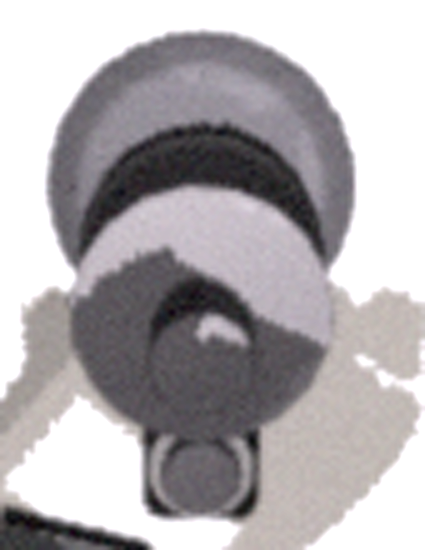

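```bash
python3 - <<'E'
from h import *
import pickle
f=pickle.load(open("w2.pkl","rb"));F=pickle.load(open("f0.pkl","rb"))
S=lambda x,y:(215+(x+.5)/5-.5,110+(y+.5)/5-.5)
for n,p,z in(("knob",(203,360),.201),("cap",(200,310),.165),("btn",(200,476),.109),("base",(201,180),.0)):print(n,plane(f,*S(*p),z).round(4))
E
```

```text
knob [ 0.4977 -0.1171  0.201 ]
cap [ 0.4979 -0.1164  0.165 ]
btn [ 0.4425 -0.1409  0.109 ]
base [ 0.4985 -0.1165  0.    ]
```

```bash
python3 -m jog '{"xyz":[[2,0,-30],[2,0,-70],[2,0,-105],[2,0,-121],[2,0,-121],[2,0,-121],[2,0,-121],[2,0,-121],[2,0,-121],[2,0,-121]],"rotation":[[0,0,0],[0,0,0],[0,0,0],[0,0,0],[0,0,0],[0,0,0],[0,0,0],[0,0,0],[0,0,0],[0,0,0]],"fingers":[60,60,60,60,60,40,15,10,10,10]}' 40
```

```text
time_s: 4.08
position: [0.4969, -0.1189, 0.1725]
eef_rot: [0.0, 0.979, 0.206, 0.001]
contact_force: [-1.9, 2.8, 12.3]
gripper_width: 0.0099
finger_force: 6.0
```

```bash
python3 - <<'E'
from h import *
s=grab_frame("side");w=grab_frame("wrist");t=grab_frame("top")
cr=lambda f,b,k:cv2.resize(f["pixels"][b[1]:b[3],b[0]:b[2],::-1],None,fx=k,fy=k,interpolation=cv2.INTER_CUBIC)
a=cr(s,(200,110,330,260),4);b=cr(w,(190,130,320,280),4)[:600,:400]
b=cr(w,(200,150,300,300),4)
im=np.zeros((600,800,3),np.uint8);im[:,:400]=a[:, 60:460];im[:,400:]=b
cv2.imwrite("pics/g1.png",np.clip(im*1.6,0,255).astype(np.uint8)); print(bot.state()["contact_force"],bot.state()["finger_force"])
E
```

```text
[-2.14896191  3.12927084 11.29688508] 5.9755775217672635
```

View pics/g1.png

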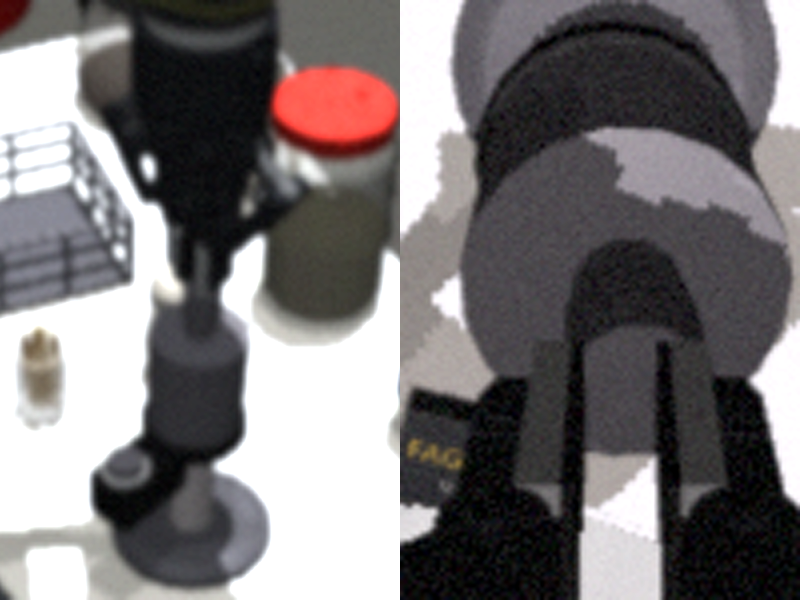

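The wrist crop shows the pads closed to 10 mm over the knob disc, which is about 140 px wide (x 565–705) and runs y 325–455. So they don't seem to be gripping its sides. I'll check with ray geometry.

```bash
python3 - <<'E'
from h import *
f=grab_frame("wrist"); T=np.array(f["cam_to_world"]); fl=K(f)
def pj(P):
    q=np.linalg.inv(T)@np.append(P,1);x=q[:2]/q[2];x=x*(1+f["k1"]*(x@x))*fl+[f["cx"],f["cy"]];return ((x-[200,150])*4+[400,0]).round(),q[2].round(3)
for z in(.165,.18,.19,.201): print("axis",z,pj([.496,-.118,z]))
s=bot.state();p=s["position"];from scipy.spatial.transform import Rotation as R
q=s["eef_rot"];M=R.from_quat([q[1],q[2],q[3],q[0]]).as_matrix()
for dx in(-.011,.011):
  for dz in(0,-.0187,-.03):
    print("pad",dx,dz,[pj(p+M@[dx,dy,dz])[0] for dy in(-.005,.005)])
print(plane(f,258.75,247.5,.201),p,s["finger_force"],s["contact_force"])
E
```

```text
axis 0.165 (array([612., 289.]), np.float64(0.197))
axis 0.18 (array([612., 328.]), np.float64(0.183))
axis 0.19 (array([612., 358.]), np.float64(0.173))
axis 0.201 (array([611., 395.]), np.float64(0.163))
pad -0.011 0 [array([590., 364.]), array([649., 364.])]
pad -0.011 -0.0187 [array([587., 423.]), array([652., 423.])]
pad -0.011 -0.03 [array([585., 465.]), array([654., 465.])]
pad 0.011 0 [array([589., 245.]), array([650., 245.])]
pad 0.011 -0.0187 [array([585., 293.]), array([653., 293.])]
pad 0.011 -0.03 [array([583., 328.]), array([655., 328.])]
[ 0.49809653 -0.12080091  0.201     ] [ 0.49690412 -0.11889935  0.17253981] 5.974842500399973 [-1.7535313   3.42017675 12.31529753]
```

Evidence so far: the contact force is 12 N upward, the width ran freely to 10 mm, and in the image the pad tips sit about 30 mm behind the reported TCP. So the tips are resting on top of the knob. I'll open and go lower in checked steps.

```bash
python3 -m jog '{"xyz":[[0,0,15],[0,0,15],[0,0,15],[0,0,5],[0,0,0],[0,0,-5],[0,0,-5],[0,0,-5]],"rotation":[[0,0,0],[0,0,0],[0,0,0],[0,0,0],[0,0,0],[0,0,0],[0,0,0],[0,0,0]],"fingers":[40,40,40,40,40,40,40,40]}' && python3 - <<'E'
from h import *
f=grab_frame("wrist"); save(f,"w3",(150,130,350,330),3)
E
```

```text
time_s: 5.28
position: [0.4962, -0.119, 0.1658]
eef_rot: [0.0, 0.979, 0.206, 0.0]
contact_force: [0.5, -0.6, 0.4]
gripper_width: 0.04
finger_force: 0.0
```

View pics/w3.png

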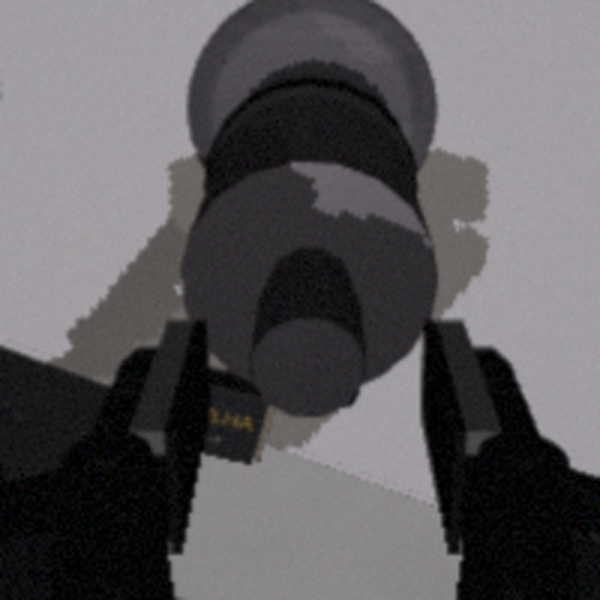

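The pads stand open on both sides of the knob. The knob top is at (307,365), slightly left of the pads' middle at x≈316, and the tips are still above it. I'll shift about 2 mm and go down 30 mm.

```bash
python3 -m jog '{"xyz":[[-1,2,-8],[-1,2,-16],[-1,2,-24],[-1,2,-30],[-1,2,-30],[-1,2,-30],[-1,2,-30],[-1,2,-30],[-1,2,-30]],"rotation":[[0,0,0],[0,0,0],[0,0,0],[0,0,0],[0,0,0],[0,0,0],[0,0,0],[0,0,0],[0,0,0]],"fingers":[40,40,40,40,40,30,15,15,15]}' 40
```

```text
time_s: 6.45
position: [0.4952, -0.1171, 0.1359]
eef_rot: [0.0, 0.979, 0.206, 0.0]
contact_force: [-0.4, 0.3, 3.1]
gripper_width: 0.0209
finger_force: 39.2
```

```bash
python3 -m jog '{"xyz":[[0,0,15],[0,0,40],[0,0,70],[0,0,95],[0,0,95],[0,40,95],[0,80,95],[-4,120,95],[-6,160,95],[-8,200,95]],"rotation":[[0,0,0],[0,0,0],[0,0,0],[0,0,0],[0,0,0],[0,0,0],[0,0,0],[0,0,0],[0,0,0],[0,0,0]],"fingers":[10,10,10,10,10,10,10,10,10,10]}' 40; python3 -m jog '{"xyz":[[-1,40,0],[-2,80,0],[-2,90,0],[-2,90,0],[-2,90,0],[-2,90,-40],[-2,90,-80]],"rotation":[[0,0,0],[0,0,0],[0,0,0],[0,0,0],[0,0,0],[0,0,0],[0,0,0]],"fingers":[10,10,10,10,10,10,10]}' 40; python3 - <<'E'
from h import *
f=grab_frame("top");g=grab_frame("side")
a=cv2.resize(f["pixels"][140:300,120:320,::-1],(500,400),interpolation=cv2.INTER_CUBIC)
b=cv2.resize(g["pixels"][80:270,150:300,::-1],(300,380),interpolation=cv2.INTER_CUBIC)
im=np.zeros((400,800,3),np.uint8);im[:,:500]=a;im[:380,500:]=b
cv2.imwrite("pics/t2.png",np.clip(im*1.4,0,255).astype(np.uint8))
E
```

```text
time_s: 7.7
position: [0.4865, 0.0842, 0.23]
eef_rot: [-0.0, 0.979, 0.206, -0.001]
contact_force: [0.2, 0.7, -0.4]
gripper_width: 0.0208
finger_force: 39.2
time_s: 8.57
position: [0.4853, 0.1719, 0.1499]
eef_rot: [0.0, 0.979, 0.205, 0.001]
contact_force: [1.2, -0.0, -0.9]
gripper_width: 0.021
finger_force: 39.2
```

View pics/t2.png

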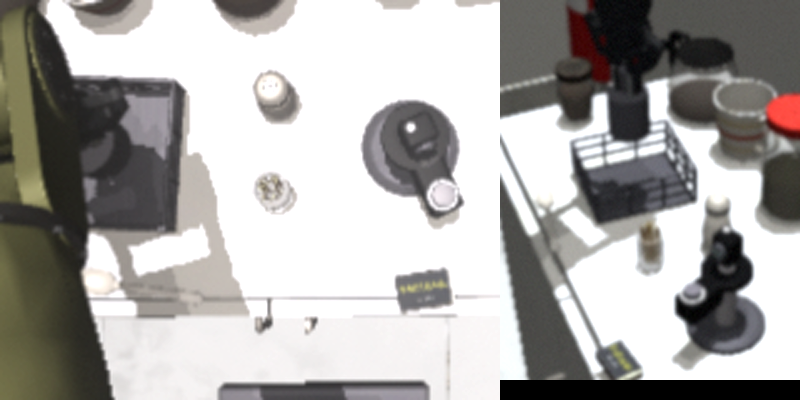

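The cap hangs over the basket (crop about 110,150), upright in the side view. The salt, jar and stand haven't moved. I'll lower, release and back off.

```bash
python3 -m jog '{"xyz":[[0,0,-40],[0,0,-80],[0,0,-100],[0,0,-104],[0,0,-104],[0,0,-104],[0,0,-104],[0,0,-104],[0,0,-104]],"rotation":[[0,0,0],[0,0,0],[0,0,0],[0,0,0],[0,0,0],[0,0,0],[0,0,0],[0,0,0],[0,0,0]],"fingers":[10,10,10,10,10,10,50,50,50]}'; python3 -m jog '{"xyz":[[0,0,20],[0,0,60],[0,0,110],[0,0,160],[0,-40,180],[-10,-90,180],[-20,-140,180],[-30,-190,180],[-35,-240,180],[-40,-280,180]],"rotation":[[0,0,0],[0,0,0],[0,0,0],[0,0,0],[0,0,0],[0,0,0],[0,0,0],[0,0,0],[0,0,0],[0,0,0]],"fingers":[50,50,50,50,50,50,30,10,0,0]}' ; python3 -m jog '{"xyz":[[-5,-33,0],[-5,-33,0],[-5,-33,0]],"rotation":[[0,0,0],[0,0,0],[0,0,0]],"fingers":[0,0,0]}'
```

```text
time_s: 9.8
position: [0.4852, 0.173, 0.0468]
eef_rot: [-0.0, 0.979, 0.206, 0.0]
contact_force: [-0.6, -0.3, 0.4]
gripper_width: 0.0501
finger_force: 0.0
time_s: 11.05
position: [0.4446, -0.1088, 0.2268]
eef_rot: [0.0, 0.979, 0.206, 0.0]
contact_force: [0.5, -0.2, -0.5]
gripper_width: 0.0002
finger_force: 0.0
time_s: 11.42
position: [0.4401, -0.1397, 0.2267]
eef_rot: [-0.0, 0.979, 0.206, -0.0]
contact_force: [0.6, -0.1, 0.2]
gripper_width: -0.0
finger_force: 0.0
```

```bash
python3 - <<'E'
from h import *
f=grab_frame("side");g=grab_frame("wrist")
a=cv2.resize(f["pixels"][80:280,130:330,::-1],(400,400),interpolation=cv2.INTER_CUBIC)
b=cv2.resize(g["pixels"][90:290,156:356,::-1],(400,400),interpolation=cv2.INTER_CUBIC)
im=np.hstack([a,b]);cv2.imwrite("pics/v.png",np.clip(im*1.5,0,255).astype(np.uint8))
T=np.array(g["cam_to_world"])
for P in([.440,-.141,.109],[.495,-.117,.152],[.442,-.142,.109]):
    q=np.linalg.inv(T)@np.append(P,1);x=q[:2]/q[2];x=x*(1+g["k1"]*(x@x))*K(g)+[g["cx"],g["cy"]];print(((x-[156,90])*2+[400,0]).round())
E
```

```text
[600. 177.]
[601.  69.]
[603. 174.]
```

View pics/v.png

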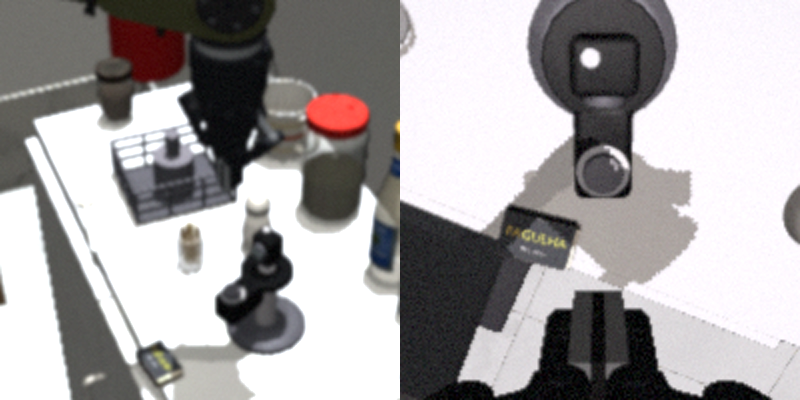

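The side view shows the cap upright in the basket at about (172,165). In the wrist view the shut fingers line up with the button (602,170) and the camera faces sit square to the gripper. Next I'll press the button.

```bash
python3 -m jog '{"xyz":[[0,-1,-40],[0,-1,-80],[0,-1,-110],[0,-1,-125],[0,-1,-130],[0,-1,-135],[0,-1,-138],[0,-1,-138]],"rotation":[[0,0,0],[0,0,0],[0,0,0],[0,0,0],[0,0,0],[0,0,0],[0,0,0],[0,0,0]],"fingers":[0,0,0,0,0,0,0,0]}'; python3 -m jog '{"xyz":[[0,0,-2],[0,0,-4],[0,0,-4]],"rotation":[[0,0,0],[0,0,0],[0,0,0]],"fingers":[0,0,0]}'
```

```text
time_s: 12.52
position: [0.4402, -0.1411, 0.0889]
eef_rot: [0.0, 0.979, 0.206, 0.0]
contact_force: [-0.2, -0.1, 0.2]
gripper_width: -0.0002
finger_force: 0.0
time_s: 12.9
position: [0.4401, -0.141, 0.0845]
eef_rot: [-0.0, 0.979, 0.206, -0.0]
contact_force: [0.8, -0.2, 0.0]
gripper_width: 0.0002
finger_force: 0.0
```

```bash
for i in 1 ; do python3 -m jog '{"xyz":[[0,0,-2],[0,0,-4],[0,0,-4]],"rotation":[[0,0,0],[0,0,0],[0,0,0]],"fingers":[0,0,0]}'; done | grep -E "pos|contact"; python3 -m jog '{"xyz":[[0,0,-1],[0,0,-2],[0,0,-2]],"rotation":[[0,0,0],[0,0,0],[0,0,0]],"fingers":[0,0,0]}' | grep -E "pos|contact"
```

```text
position: [0.44, -0.141, 0.0805]
contact_force: [1.3, -0.8, -0.0]
position: [0.4401, -0.141, 0.0786]
contact_force: [0.7, 0.3, 0.3]
```

```bash
python3 -m jog '{"xyz":[[0,0,-1],[0,0,-2],[0,0,-2]],"rotation":[[0,0,0],[0,0,0],[0,0,0]],"fingers":[0,0,0]}' | grep -E "pos|contact"
```

```text
position: [0.4401, -0.141, 0.0766]
contact_force: [0.3, 0.2, 0.6]
```

```bash
python3 -m jog '{"xyz":[[0,0,-1],[0,0,-2],[0,0,-2]],"rotation":[[0,0,0],[0,0,0],[0,0,0]],"fingers":[0,0,0]}' | grep -E "pos|contact";  python3 -m jog '{"xyz":[[0,0,-1],[0,0,-2],[0,0,-2]],"rotation":[[0,0,0],[0,0,0],[0,0,0]],"fingers":[0,0,0]}' | grep -E "pos|contact"
```

```text
position: [0.4401, -0.141, 0.0746]
contact_force: [0.6, 0.2, -0.1]
position: [0.4402, -0.1411, 0.0734]
contact_force: [-5.1, 2.5, 13.0]
```

```bash
python3 -m jog '{"xyz":[[0,0,-1],[0,0,-2],[0,0,-2]],"rotation":[[0,0,0],[0,0,0],[0,0,0]],"fingers":[0,0,0]}' | grep -E "pos|contact"
```

```text
position: [0.4404, -0.1412, 0.0731]
contact_force: [-17.6, 6.2, 39.5]
```

The reading climbed to 39.5 N with almost no travel, so either the button is at its stop or something else is touching. I'll back off and measure the button's height against the first side picture.

```bash
python3 -m jog '{"xyz":[[0,0,20],[0,0,60],[0,0,110],[0,0,160],[10,50,170],[20,100,170],[20,150,170],[20,200,170],[20,230,170]],"rotation":[[0,0,0],[0,0,0],[0,0,0],[0,0,0],[0,0,0],[0,0,0],[0,0,0],[0,0,0],[0,0,0]],"fingers":[0,0,0,0,0,0,0,0,0]}'|grep pos; python3 - <<'E'
from h import *
import pickle
F=pickle.load(open("f0.pkl","rb"))
for n,(u,v) in(("side",(246,225)),("top",(297,218))):
    G=grab_frame(n); pickle.dump(G,open(n+"1.pkl","wb"))
    a=cv2.cvtColor(F[n]["pixels"],cv2.COLOR_RGB2GRAY);b=cv2.cvtColor(G["pixels"],cv2.COLOR_RGB2GRAY)
    for x in(a,b):
        print(n);print(x[v-9:v+10,u-8:u+9])
E
```

```text
position: [0.4598, 0.091, 0.2405]
side
[[202 203 203 204 204 203 202 204 203 203 198 175 110  43  18  24  25]
 [203 204 203 203 202 203 203 203 203 199 189 164 101  38  18  20  25]
 [205 203 204 204 203 203 203 202 199 186 164 131  76  29  13  15  20]
 [203 204 204 204 203 203 201 198 186 158 117  79  44  20  13  11  17]
 [204 205 203 202 201 197 191 182 161 124  76  44  26  18  13  11  12]
 [203 204 204 200 193 178 165 151 130 102  73  50  31  23  15  12  11]
 [203 204 201 193 172 149 134 123 114 104  90  76  56  38  23  17  15]
 [203 202 195 179 151 127 115 111 110 108 104  97  86  70  45  22  17]
 [200 197 185 160 129 114 110 111 110 111 109 107 108 106  74  38  23]
 [190 180 166 135 108 105 109 110 109 109 105 104 118 129  98  50  23]
 [164 150 146 115  88  91  99 101 104  99  95  94 113 135 108  57  24]
 [121 112 128 113  80  74  78  84  83  82  74  82 117 133 102  50  21]
 [ 78  76 110 116  94  75  66  64  65  65  69  94 122 125  84  39  14]
 [ 53  47  85 110 113 101  84  81  83  84  92 110 117 101  59  20   8]
 [ 43  25  50  82 105 109 108 111 111 105 100 100  87  60  30  11  
[... 3651 characters left out ...]
183 147 173 177 176 174 171 166 161 154 150 184 121 134 197]
 [ 63  88 174 170 165 177 175 173 171 165 161 158 158 182 102 100 180]
 [ 81  69 130 184 150 167 174 172 167 164 159 165 182 175  91  74 140]
 [105  66 101 173 164 144 159 160 158 154 158 176 187 138  72  80 144]
 [110  72  66 120 169 164 147 151 152 149 163 176 162  87  85 129 173]
 [117  84  57  64 108 168 173 177 177 175 163 114  87  92 134 193 201]
 [149 110  69  50  61  85  93 108 111 107  96  91 106 132 154 199 204]
 [188 125  84  55  52  58  59  62  72  89 106 131 135 140 156 200 203]
 [195 150 114  86  70  63  65  85 104 130 134 138 138 141 157 199 204]
 [202 188 135 129 113  99 105 131 134 137 138 139 139 146 171 201 204]]
```

The dark side wall of the button has gone in the side view, and its disc sits about 2 px lower, which is about 6 mm. So it went down. To be sure it is fully down, I'll press once more gently, 4 mm further from the camera so the gripper body stays clear.

```bash
python3 -m jog '{"xyz":[[-5,-50,0],[-10,-100,0],[-15,-150,0],[-20,-200,0],[-24,-232,-20],[-24,-232,-60],[-24,-232,-100],[-24,-232,-130],[-24,-232,-150],[-24,-232,-155]],"rotation":[[0,0,0],[0,0,0],[0,0,0],[0,0,0],[0,0,0],[0,0,0],[0,0,0],[0,0,0],[0,0,0],[0,0,0]],"fingers":[0,0,0,0,0,0,0,0,0,0]}'|grep -E "pos|contact"; python3 -m jog '{"xyz":[[0,0,-4],[0,0,-8],[0,0,-11],[0,0,-13],[0,0,-13]],"rotation":[[0,0,0],[0,0,0],[0,0,0],[0,0,0],[0,0,0]],"fingers":[0,0,0,0,0]}'|grep -E "pos|contact"
```

```text
position: [0.4353, -0.1433, 0.0846]
contact_force: [0.8, 0.3, -0.4]
position: [0.4363, -0.1431, 0.0734]
contact_force: [-4.5, 1.0, 9.0]
```

The button sits at the same height and holds 9 N, so it is fully down. Now I'll grip the camera.

```bash
python3 -m jog '{"xyz":[[0,0,30],[0,0,70],[0,0,110],[20,8,110],[59,25,110],[59,25,110],[59,25,110],[59,25,80],[59,25,60],[59,25,60]],"rotation":[[0,0,0],[0,0,0],[0,0,0],[0,0,0],[0,0,0],[0,0,0],[0,0,0],[0,0,0],[0,0,0],[0,0,0]],"fingers":[0,0,20,50,60,60,60,60,60,60]}'|grep -E "pos|contact|width"; python3 -m jog '{"xyz":[[0,0,-12],[0,0,-24],[0,0,-34],[0,0,-44],[0,0,-44]],"rotation":[[0,0,0],[0,0,0],[0,0,0],[0,0,0],[0,0,0]],"fingers":[60,60,60,60,60]}'; python3 -m jog '{"xyz":[[0,0,0],[0,0,0],[0,0,0],[0,0,0]],"rotation":[[0,0,0],[0,0,0],[0,0,0],[0,0,0]],"fingers":[40,20,20,20]}' 60
```

```text
position: [0.494, -0.1182, 0.1318]
contact_force: [0.1, 0.1, 0.1]
gripper_width: 0.06
time_s: 20.12
position: [0.4947, -0.1179, 0.0878]
eef_rot: [-0.0, 0.979, 0.206, -0.001]
contact_force: [0.1, 1.1, -0.2]
gripper_width: 0.0595
finger_force: 0.0
time_s: 20.62
position: [0.4954, -0.1181, 0.0891]
eef_rot: [0.0, 0.979, 0.206, 0.0]
contact_force: [-1.0, 1.3, 5.4]
gripper_width: 0.0291
finger_force: 61.4
```

```bash
python3 -m jog '{"xyz":[[0,0,5],[0,0,10],[0,0,18],[0,0,26],[0,0,34],[0,0,34]],"rotation":[[0,0,0],[0,0,0],[0,0,0],[0,0,0],[0,0,0],[0,0,0]],"fingers":[20,20,20,20,20,20]}' 60|grep -E "pos|contact|width|fing"; python3 -m jog '{"xyz":[[0,0,6],[0,0,12],[0,0,20],[0,0,28],[0,0,36],[0,0,44],[0,0,50],[0,0,50]],"rotation":[[0,0,0],[0,0,0],[0,0,0],[0,0,0],[0,0,0],[0,0,0],[0,0,0],[0,0,0]],"fingers":[20,20,20,20,20,20,20,20]}' 60|grep -E "pos|contact|width|fing"
```

```text
position: [0.4952, -0.118, 0.1233]
contact_force: [1.9, -0.2, -2.7]
gripper_width: 0.029
finger_force: 60.6
position: [0.4951, -0.118, 0.173]
contact_force: [0.9, -1.0, -6.1]
gripper_width: 0.0292
finger_force: 60.1
```

```bash
python3 -m jog '{"xyz":[[0,0,2],[0,0,4],[0,0,5],[0,0,5]],"rotation":[[0,0,0],[0,0,0],[0,0,0],[0,0,0]],"fingers":[20,20,20,20]}' 80|grep -E "pos|contact|width|fing"; python3 -m jog '{"xyz":[[0,0,1],[0,0,2],[0,0,2]],"rotation":[[0,0,0],[0,0,0],[0,0,0]],"fingers":[20,20,20]}'|grep -E "pos|contact|width|fing"
```

```text
position: [0.4951, -0.118, 0.1777]
contact_force: [2.5, -0.0, -6.6]
gripper_width: 0.0289
finger_force: 82.8
position: [0.495, -0.118, 0.1795]
contact_force: [3.3, -0.8, -9.7]
gripper_width: 0.0286
finger_force: 82.5
```

```bash
python3 -m jog '{"xyz":[[0,0,1],[0,0,1],[0,0,1]],"rotation":[[0,0,0],[0,0,0],[0,0,0]],"fingers":[20,20,20]}'|grep -E "pos|contact|width|fing"
```

```text
position: [0.4947, -0.1179, 0.1798]
contact_force: [5.7, -1.3, -25.3]
gripper_width: 0.0291
finger_force: 80.8
```

The stop is hard, at 90 mm of travel with 25 N. I'll hold briefly to check that it is stable, then hand in.

```bash
python3 -m jog '{"xyz":[[0,0,0],[0,0,0],[0,0,0],[0,0,0],[0,0,0],[0,0,0]],"rotation":[[0,0,0],[0,0,0],[0,0,0],[0,0,0],[0,0,0],[0,0,0]],"fingers":[20,20,20,20,20,20]}'|grep -E "time|pos|contact|width|fing" && python3 -c "
from h import *
s=bot.state()
if s['contact_force'][2]<-8 and s['gripper_width']>.027: print(order.close_job())
else: print('no',s['contact_force'])"
```

```text
time_s: 24.38
position: [0.4947, -0.1179, 0.1798]
contact_force: [4.5, -1.7, -25.6]
gripper_width: 0.0289
finger_force: 80.8
the job is handed in; nothing more can be done
None
```

The job is handed in: the cap is in the basket, the button is fully down, and the camera is still gripped at the second stop, after about 90 mm of travel, at 24 s; I never went near the cup, jar or salt, though I didn't re-image them at the end.

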